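Seat the taper plug in the lens edger's calibration cup and rock it free

ROBOT

A 6-joint arm with a two-finger parallel gripper is mounted at the origin on the work surface. World frame = base frame: x ahead of the robot, y to its left, z up, the work surface at z = 0. Lengths are in mm, angles in rad, forces in N, time in s.
With the tool pointing down it reaches from about 350 to 975 mm from the base axis. Payload 7.1 kg.
Tool frame: the origin (TCP) lies between the finger pads; the fingertips stand 19 mm ahead of it and the grasp point (between the pads) is the TCP (ctrl.finger_overhang is the distance from the TCP to the fingertips, in mm); z points along the fingers, y is the line along which they close (so a half turn about z gives the same grasp; the last joint's range is limited). The gripper opens to 88 mm and grips with 3 to 60 N. Pads are 20 mm wide; open, the fingers measure 115 mm over their backs; the gripper's body (75 mm by 178 mm) begins 61 mm behind the grasp point.
Start: joints at [1.176, 0.423, 1.63, -0, 1.089, -0.019], TCP at [229.353, 581.379, 241.675] pointing down, gripper open.
Joint ranges: [-3, 3], [-0.9, 2.11], [0.09, 2.58], [-1.31, 4.45], [0.11, 2.69], [-2.54, 2.54]. Speed limits (rad/s): [2.39, 2.39, 3.01, 3.14, 3.14, 3.14].

INTERFACE

Orientations are given as a rotation vector (axis times angle).
In Python, from workcell import ctrl gives the robot as it stands. The module is installed in compiled form; this text tells all that it offers.
- The arm moves only by the tool arm_command, never from a script. Its argument "rows" is one flat list of numbers, 7 for each row, row after row: the turn, a rotation vector about the tool's x, y, z scaled (see below), then the shift along the tool's x, y, z scaled (see below), then the opening, from -1 (shut) to 1 (fully open). A call has 1 to 5 rows; each row is the pose to reach, as a shift and turn from the pose commanded when the call began, along the tool's axes at that moment, turning the shorter way round; what a row does not reach only later rows make up. The controller multiplies each number of a shift by 80 mm and each number of a turn by 180 degrees. A row lasts 1/10 s, in which the tool goes at most 50 mm and 8.59 degrees, less where a joint would pass 70% of its speed; a pose out of reach is approached as far as the arm can. A call with a number of a shift or a turn outside -1 to 1 is refused whole. A call with a gripper value outside its range is refused whole. The fingers move at their own pace and stop on an object; the grip force is fixed at half the most. Time passes only in rows, so rows that repeat a pose let the fingers close. It gives the time, the measured TCP pose, the force, the opening and the grip force at its end, in the units of the state.
- ctrl.get_obs(): the state, without advancing time (a new reading comes with each control period).
- ctrl.get_image(name): name is "scene" or "top" or "wrist"; returns (picture, depth): 384x512x3 uint8, red, green, blue; 384x512 float32, mm along the optical axis (not along the pixel's ray), 0 where there is no reading.
- ctrl.camera_params(name): a dict with "camera_matrix" (3x3 intrinsics, pixels), "world_to_cam" (4x4, takes a point from world to camera coordinates); the wrist camera has in their place "tool_from_camera" (4x4, takes a point from camera to tool coordinates, whose origin is the TCP and whose axes are the flange's). Camera axes: x right, y down, z forward; pixel columns grow to the right and rows downward; lengths in mm; the calibration is good to about 2 mm. The wrist camera is an equidistant fisheye: a pixel r from the principal point sees the ray r / f radians off the axis. A picture is of the moment at which its call begins: read the wrist's pose just before it. camera_params takes no time and is no camera call.
- ctrl.close_job(): hands the job in; it is judged then, once.
The state is a dict: "t": time; "qpos": joint angles; "qvel": joint speeds; "joint_torque": joint torques, N m; "ee_pos": TCP position; "orientation": TCP orientation; "ft_force": force on the tool from outside, world axes, zero at the start; "moment": the same for the moment, N m; "width": finger opening in mm; "grasp_force": force on a finger pad.
Only numpy, scipy, OpenCV 4.12 (cv2) and the standard library are available. Lean on these libraries where they do the work, as an engineer would, in place of code of your own. Each camera call takes 0.05 s, during which the arm holds its last target. There are 200 camera calls.

TASK

Pick up the wide aluminium cone plug with the blue knob and lower it gently, without dropping it, point-down into the grey cup of the white calibration stand until it sits fully home and upright. Then check that it is not stuck: rock it over by its knob by about ten degrees while it stays in the cup, and leave it sitting fully home and upright again, released. Leave the other two plugs standing where they are.

Things in the scene. Friction and masses are not known exactly. Their poses are not given: they have to be found in the camera images.
- taper_plug: Plug to seat, loose, 0.26-0.49 kg, standing on its foot. Round: aluminium cone 28 mm across at the foot, 68 mm at 27 mm height; flange 70 mm across (27-33 mm height); steel neck 16 mm across; BLUE knob 26 mm across, 75-109 mm height (the top). Origin: centre of the foot's underside, z up the axis.
- stand: Fixed: white base 20 mm high (x -65 to 85, y -65 to 65 mm), grey round cup, 45 mm high panel at x 59-81 mm. Origin: cup axis at counter height, z up. Cup mouth 64 mm inside, 78 outside, rim 48 mm high, same taper as the plug. Plug home: its foot is 24 mm above this origin. It self-centres from 10 mm off; a few N sideways on the knob tip it over the rim; freed, it falls back home.
- slim_plug: Bystander, leave it standing: black plastic slim cone plug with a YELLOW knob, flange 50 mm across, the same height and knob size as the taper plug. Loose on the counter. Origin: centre of its underside, z up.
- straight_plug: Bystander, leave it standing: dark steel straight-sided plug 48 mm across with an ORANGE knob, flange 64 mm across, the same height and knob size as the taper plug. Loose on the counter. Origin: centre of its underside, z up.
Things that resemble listed ones, but are neither listed nor needed, are in the scene too. What is shaped like the taper_plug but purple or red is not meant. Several things have the shape of the stand; the one meant has the colours described above.

How it is judged (in metres and radians):
On the way, in this order (a step that is already met when the one before it is completed fails the run):
1. the taper plug sits fully home and upright in the stand's cup (horizontal distance between taper_plug and stand below 0.01 m and z of taper_plug in the frame of stand below 0.029 m and angle between taper_plug's own z axis and vertical below 0.07 rad), for 0.2 s.
2. it has been rocked over in the cup by more than 5 degrees without leaving the cup (angle between taper_plug's own z axis and vertical above 0.09 rad and horizontal distance between taper_plug and stand below 0.025 m and z of taper_plug in the frame of stand below 0.044 m), for 0.04 s.
At the end, for the whole second after the job is handed in: The taper plug rests in the stand's cup again after the rocking, at rest, within 10 mm of the cup's axis, its foot no more than 5 mm above the fully seated height, upright within 4 degrees; the slim and straight plugs stand upright within 30 mm of where they started (all of step 1 and z of taper_plug in the frame of stand above 0.018 m and linear speed of taper_plug below 0.02 m/s and distance of each of slim_plug, straight_plug from where it was at the start of the episode below 0.03 m and angle between each of slim_plug, straight_plug's own z axis and vertical below 0.15 rad); the robot touches nothing.
It fails at once if the taper plug is dropped into the cup (faster than 0.5 m/s at the cup) (horizontal distance between taper_plug and stand below 0.04 m and z of taper_plug in the frame of stand below 0.06 m and linear speed of taper_plug above 0.5 m/s).
It fails at once if a bystander plug is moved more than 30 mm or knocked over (distance of any of slim_plug, straight_plug from where it was at the start of the episode above 0.03 m or angle between any of slim_plug, straight_plug's own z axis and vertical above 0.5 rad).
It also fails if it takes over 48 s, if anything falls off the work surface, if the arm or the gripper's body presses on something with over 40 N, if the wrist force passes 120 N, or if a joint passes its speed limit or range.

## Working session

There is one attempt and no reset: what is moved stays moved. The work goes in short steps, Python scripts to look and compute and a tool call to move; the robot and the scene stay as the last step left them, time stands still between calls to the robot, and variables do not carry over. Pictures are saved under pics/ and viewed, at most 10 in all, crops included, and the job is handed in when it is done.

Besides the shell and the picture viewer there is one more tool, called after ">>>" as name(argument=value, ...) on one line, values as JSON. arm_command: Moves the arm, as the interface text tells. Shifts and turns lie within -1 to 1; 1 stands for 80 mm of shift or 180 degrees of turn. Its arguments: {"type":"object","properties":{"rows":{"type":"array","items":{"type":"number"}}},"required":["rows"]}

```bash
mkdir -p pics; cat > h.py <<'E'
import numpy as np, cv2
from scipy.spatial.transform import Rotation as R
from workcell import ctrl
def cam(n):
    p=ctrl.camera_params(n); return np.array(p["camera_matrix"]),np.array(p["world_to_cam"])
def ray(n,u,v,z):
    K,T=cam(n); d=np.linalg.inv(K)@[u,v,1]; Ri=T[:3,:3].T; o=-Ri@T[:3,3]; d=Ri@d
    return o+d*(z-o[2])/d[2]
def cloud(n,depth):
    K,T=cam(n); v,u=np.mgrid[:384,:512]
    P=np.stack([(u-K[0,2])/K[0,0]*depth,(v-K[1,2])/K[1,1]*depth,depth],-1)
    return (P-T[:3,3])@T[:3,:3]
def save(n,im): cv2.imwrite("pics/"+n+".png",im[...,::-1])
E
python3 - <<'E'
from h import *
for n in("scene","top"):
    im,d=ctrl.get_image(n); save(n,im); np.savez(n,im=im,d=d)
    K,T=cam(n); print(n,K.round(1).tolist(),(-T[:3,:3].T@T[:3,3]).round())
a=np.vstack([np.load(n+".npz")["im"] for n in("scene",)])
o=ctrl.get_obs(); print({k:np.round(v,3) for k,v in o.items()}, R.from_rotvec(o["orientation"]).as_matrix().round(3))
E
```

```text
scene [[375.4, 0.0, 263.5], [0.0, 375.4, 193.5], [0.0, 0.0, 1.0]] [ 958. -169.  818.]
top [[440.6, 0.0, 256.8], [0.0, 440.6, 190.7], [0.0, 0.0, 1.0]] [ 340.  -24. 1135.]
{'t': np.float64(0.1), 'qpos': array([ 1.176,  0.424,  1.631, -0.   ,  1.089, -0.019]), 'qvel': array([ 0.001, -0.002, -0.002,  0.001,  0.001, -0.001]), 'joint_torque': array([ 1.0000e-03, -5.4561e+01, -2.7433e+01,  6.5000e-02,  1.9000e-02,
       -0.0000e+00]), 'ee_pos': array([229.176, 580.938, 241.002]), 'orientation': array([-5.870e-01, -3.086e+00,  2.000e-03]), 'ft_force': array([0.669, 0.392, 0.265]), 'moment': array([ 0.002,  0.037, -0.034]), 'grasp_force': np.float64(0.0), 'width': np.float64(87.507)} [[-0.93   0.367 -0.001]
 [ 0.367  0.93  -0.001]
 [ 0.    -0.001 -1.   ]]
```

View pics/top.png

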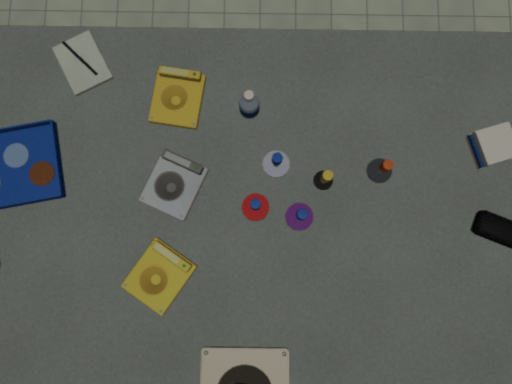

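View pics/scene.png

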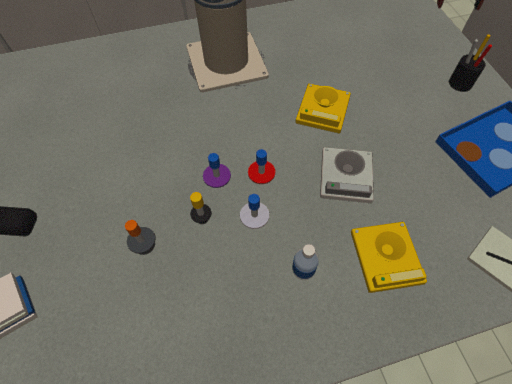

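The top view shows three blue-knobbed plugs. The aluminium one at (277,162) fits; the red flange at (255,207) and the purple one at (299,216) are decoys. Of the stand shapes, the white one with the grey cup at (173,187) fits, and the yellow ones at (177,97) and (159,277) do not. The bystanders are the yellow knob at (324,178) and the orange knob at (383,168).

```bash
python3 - <<'E'
from h import *
D={n:np.load(n+".npz") for n in("scene","top")}
im=D["top"]["im"]; c=cv2.resize(im[120:240,130:410],None,fx=2.8,fy=2.8,interpolation=cv2.INTER_CUBIC); save("crop",c)
boxes={"scene":{"taper":(236,190,276,232),"slim":(185,188,215,226),"straight":(122,215,160,256)},"top":{"taper":(258,146,296,182),"slim":(310,165,338,194),"straight":(362,152,398,188)}}
for n in boxes:
    im,d=D[n]["im"],D[n]["d"]; P=cloud(n,d)
    for k,(a,b,c_,e) in boxes[n].items():
        p=P[b:e,a:c_].reshape(-1,3); z=p[:,2]
        f=p[(z>26)&(z<40)]; t=p[(z>100)&(z<116)]
        out=[]
        for q in(f,t):
            if len(q)>5:
                (x,y),r=cv2.minEnclosingCircle(q[:,:2].astype(np.float32)); out.append((round(x,1),round(y,1),round(2*r,1),len(q),round(q[:,2].mean(),1)))
        print(n,k,out)
    P2=P[...,2]; a,b,c_,e=((315,140,380,205) if n=="scene" else (135,145,212,222))
    p=P[b:e,a:c_].reshape(-1,3); q=p[(p[:,2]>44)&(p[:,2]<54)]
    # rim: points near z 48
    (x,y),r=cv2.minEnclosingCircle(q[:,:2].astype(np.float32)); print(n,"stand rim+panel",x,y,r,len(q))
    base=p[(p[:,2]>15)&(p[:,2]<60)]; rect=cv2.minAreaRect(base[:,:2].astype(np.float32)); print("base rect",rect)
    np.save(n+"_st",p)
E
```

```text
scene taper [(567.8, -70.2, 70.3, 506, np.float64(33.1)), (568.1, -70.3, 25.8, 115, np.float64(107.5))]
scene slim [(527.1, -189.2, 51.0, 255, np.float64(32.9)), (527.2, -189.3, 25.7, 111, np.float64(107.9))]
scene straight [(554.6, -333.3, 65.3, 479, np.float64(32.9)), (554.7, -333.9, 27.3, 128, np.float64(107.5))]
scene stand rim+panel 533.1348876953125 185.66940307617188 69.95574951171875 475
base rect ((514.440185546875, 192.13705444335938), (130.19078063964844, 153.70574951171875), 65.98052978515625)
top taper [(564.2, -70.5, 70.0, 464, np.float64(33.1)), (564.0, -70.1, 26.1, 93, np.float64(108.2))]
top slim [(522.8, -190.2, 49.2, 197, np.float64(33.1)), (522.2, -190.0, 25.4, 95, np.float64(108.4))]
top straight [(550.3, -333.5, 63.6, 372, np.float64(33.1)), (550.6, -333.1, 26.8, 98, np.float64(108.2))]
top stand rim+panel 530.731689453125 181.7087860107422 70.58712005615234 467
base rect ((509.8199768066406, 191.33810424804688), (130.09613037109375, 149.5358123779297), 66.1663818359375)
```

View pics/crop.png

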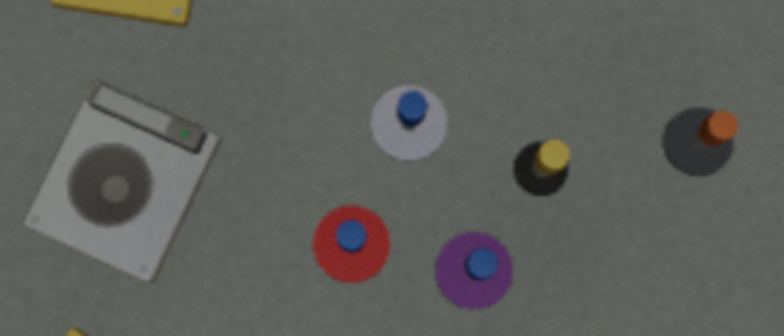

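The crop confirms the aluminium plug with the blue knob at crop (410,120) and the white stand's grey cup at (110,185). Measured sizes match: flange 70 mm, knob 26 mm, base 130x150 mm. Plug is at about (566,-70) and cup at about (503,196). I'll move above the plug.

>>> arm_command(rows=[0,0,0,-1,-0.87,0,1,0,0,0,-1,-0.87,0,1,0,0,0,-1,-0.87,0,1])

```text
t: 0.4
ee_pos: [279.1, 483.0, 240.9]
orientation: [-0.59, -3.085, 0.006]
ft_force: [-0.2, 0.7, -0.2]
width: 87.7
grasp_force: 0.0
```

>>> arm_command(rows=[0,0,0,-1,-0.87,0,1,0,0,0,-1,-0.87,0,1,0,0,0,-1,-0.87,0,1])

```text
t: 0.7
ee_pos: [328.1, 389.7, 241.4]
orientation: [-0.591, -3.085, 0.003]
ft_force: [-0.3, -0.0, 0.3]
width: 87.9
grasp_force: 0.0
```

>>> arm_command(rows=[0,0,0,-1,-0.87,0,1,0,0,0,-1,-0.87,0,1,0,0,0,-1,-0.87,0,1])

```text
t: 1.0
ee_pos: [377.2, 296.4, 241.6]
orientation: [0.592, 3.085, -0.001]
ft_force: [1.1, 0.4, 0.2]
width: 87.7
grasp_force: 0.0
```

>>> arm_command(rows=[0,0,0,-1,-0.87,0,1,0,0,0,-1,-0.87,0,1,0,0,0,-1,-0.87,0,1])

```text
t: 1.3
ee_pos: [426.6, 202.8, 241.8]
orientation: [0.592, 3.085, -0.0]
ft_force: [-0.8, 0.7, 0.2]
width: 87.6
grasp_force: 0.0
```

>>> arm_command(rows=[0,0,0,-1,-0.87,0,1,0,0,0,-1,-0.87,0,1,0,0,0,-1,-0.87,0,1])

```text
t: 1.6
ee_pos: [475.9, 108.9, 241.9]
orientation: [0.592, 3.084, 0.0]
ft_force: [-0.7, 0.2, 0.4]
width: 87.7
grasp_force: 0.0
```

>>> arm_command(rows=[0,0,0,-1,-0.87,0,1,0,0,0,-1,-0.87,0,1,0,0,0,-1,-0.87,0,1,0,0,0,-1,-0.87,0,1])

```text
t: 2.0
ee_pos: [523.1, 17.2, 241.4]
orientation: [-0.59, -3.085, -0.001]
ft_force: [-0.2, 0.4, -0.1]
width: 87.7
grasp_force: 0.0
```

>>> arm_command(rows=[0,0,0,-0.9,-0.81,0,1,0,0,0,-0.9,-0.81,0,1,0,0,0,-0.9,-0.81,0,1,0,0,0,-0.9,-0.81,0,1,0,0,0,-0.9,-0.81,0,1])

```text
t: 2.5
ee_pos: [565.0, -67.8, 241.4]
orientation: [-0.584, -3.085, -0.001]
ft_force: [0.1, 0.9, -0.1]
width: 88.0
grasp_force: 0.0
```

```bash
cat >> h.py <<'E'
def wcloud():
    o=ctrl.get_obs(); im,d=ctrl.get_image("wrist"); p=ctrl.camera_params("wrist")
    K=np.array(p["camera_matrix"]); T=np.array(p["tool_from_camera"])
    v,u=np.mgrid[:384,:512]; a=(u-K[0,2])/K[0,0]; b=(v-K[1,2])/K[1,1]; th=np.hypot(a,b)
    s=np.where(th>1e-6,np.tan(np.minimum(th,1.5))/np.maximum(th,1e-6),1)
    P=np.stack([a*s*d,b*s*d,d],-1)@T[:3,:3].T+T[:3,3]
    W=P@R.from_rotvec(o["orientation"]).as_matrix().T+o["ee_pos"]
    W[d<=0]=np.nan
    return im,W,o
E
python3 - <<'E'
from h import *
im,W,o=wcloud(); save("wr1",im); np.savez("wr1",im=im,W=W); print(o["ee_pos"],o["orientation"])
hsv=cv2.cvtColor(im,cv2.COLOR_RGB2HSV)
b=(cv2.inRange(hsv,(100,120,40),(125,255,255))>0)&(abs(W[...,2]-109)<8)
n,l,st,c=cv2.connectedComponentsWithStats(b.astype(np.uint8))
for i in range(1,n):
    if st[i,4]>60:
        q=W[l==i]; print(c[i].round(),st[i,4],cv2.minEnclosingCircle(q[:,:2].astype(np.float32)),q[:,2].mean())
E
```

```text
[564.98378447 -67.76292957 241.36113557] [-5.83927471e-01 -3.08547766e+00 -7.39607461e-04]
[255.  64.] 535 ((454.2017822265625, -19.737123489379883), 12.530412673950195) 109.42723724726437
[142.  89.] 525 ((431.7746887207031, -129.36009216308594), 13.025003433227539) 108.98054380465041
[249. 192.] 506 ((565.0533447265625, -70.06494903564453), 12.477116584777832) 109.49104798618129
```

View pics/wr1.png

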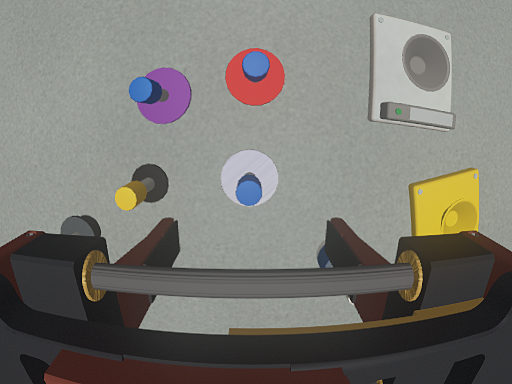

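The wrist view shows the blue knob at (249,192) between the fingers, with its centre measured at (565,-70). The stand is at upper right, with its cup at about (425,62). I'll descend and grip.

>>> arm_command(rows=[0,0,0,-0.01,-0.03,1,1,0,0,0,-0.01,-0.03,1,1,0,0,0,-0.01,-0.03,1,1])

```text
t: 2.85
ee_pos: [562.3, -70.6, 158.1]
orientation: [-0.583, -3.079, 0.0]
ft_force: [0.0, -0.4, 0.3]
width: 87.7
grasp_force: 0.0
```

>>> arm_command(rows=[0,0,0,0,0,0.4,1,0,0,0,0,0,0.6,1,0,0,0,0,0,0.83,1,0,0,0,0,0,0.83,1,0,0,0,0,0,0.83,1])

```text
t: 3.35
ee_pos: [566.3, -71.9, 96.7]
orientation: [0.586, 3.085, 0.0]
ft_force: [-0.4, -0.1, -0.7]
width: 88.1
grasp_force: 0.0
```

>>> arm_command(rows=[0,0,0,0,0,0,-1,0,0,0,0,0,0,-1,0,0,0,0,0,0,-1,0,0,0,0,0,0,-1,0,0,0,0,0,0,-1])

```text
t: 3.85
ee_pos: [565.7, -72.5, 95.5]
orientation: [0.587, 3.086, 0.0]
ft_force: [1.1, 0.8, -0.2]
width: 51.2
grasp_force: 0.0
```

>>> arm_command(rows=[0,0,0,0,0,0,-1,0,0,0,0,0,0,-1,0,0,0,0,0,0,-1,0,0,0,0,0,0,-1,0,0,0,0,0,0,-1])

```text
t: 4.35
ee_pos: [565.6, -72.4, 95.2]
orientation: [-0.587, -3.086, -0.0]
ft_force: [0.4, -0.6, -0.7]
width: 25.4
grasp_force: 30.0
```

>>> arm_command(rows=[0,0,0,0,0,-0.2,-1,0,0,0,0,0,-0.5,-1,0,0,0,0,0,-0.9,-1,0,0,0,0,0,-1,-1,0,0,0,0,0,-1,-1])

```text
t: 4.85
ee_pos: [566.2, -72.6, 176.0]
orientation: [0.586, 3.084, 0.0]
ft_force: [-0.2, -0.4, -3.8]
width: 25.5
grasp_force: 30.0
```

>>> arm_command(rows=[0,0,0,0.3,0.4,0,-1,0,0,0,0.65,0.94,0,-1,0,0,0,0.65,0.94,0,-1,0,0,0,0.65,0.94,0,-1])

```text
t: 5.25
ee_pos: [543.7, 17.5, 173.6]
orientation: [-0.582, -3.084, 0.001]
ft_force: [0.4, -0.3, -2.4]
width: 25.7
grasp_force: 30.0
```

>>> arm_command(rows=[0,0,0,0.3,0.4,0,-1,0,0,0,0.4,0.94,0,-1,0,0,0,0.4,0.94,0,-1,0,0,0,0.4,0.94,0,-1,0,0,0,0.4,0.94,0,-1])

```text
t: 5.75
ee_pos: [542.4, 96.9, 174.5]
orientation: [-0.588, -3.085, 0.001]
ft_force: [-0.1, -0.4, -3.4]
width: 25.5
grasp_force: 30.0
```

```bash
python3 - <<'E'
from h import *
im,W,o=wcloud(); save("wr2",im); np.savez("wr2",im=im,W=W); print(o["ee_pos"],o["orientation"],o["grasp_force"])
def fit(W):
    x,y,z=W[...,0],W[...,1],W[...,2]
    near=(np.hypot(x-503,y-196)<55)
    m=near&(abs(z-48)<3)&(np.hypot(x-503,y-196)<46); q=W[m][:,:2]
    A=np.c_[2*q,np.ones(len(q))]; s=np.linalg.lstsq(A,(q**2).sum(1),rcond=None)[0]
    e=cv2.minEnclosingCircle(q.astype(np.float32))
    near=(np.hypot(x-503,y-196)<120)&(z>14)&(z<60); r=cv2.minAreaRect(W[near][:,:2].astype(np.float32))
    print(len(q),s[:2],np.sqrt(s[2]+s[0]**2+s[1]**2),e,r, W[m][:,2].mean() if len(q) else 0)
fit(W); fit(np.load("wr1.npz")["W"])
for n in("scene","top"): fit(cloud(n,np.load(n+".npz")["d"]))
E
```

```text
[542.44919514  96.89396016 174.53321595] [-5.87996020e-01 -3.08489131e+00  1.37370666e-03] 29.994624853134155
1886 [501.8437312  195.77676555] 34.38131230724587 ((501.9275207519531, 195.8863525390625), 38.67060089111328) ((509.07916259765625, 192.5194091796875), (129.939697265625, 146.3773956298828), 66.22727966308594) 47.974294546643186
771 [501.99633229 195.17685025] 34.69815350016978 ((501.5083923339844, 196.18035888671875), 39.109336853027344) ((511.3157653808594, 190.94281005859375), (130.8726043701172, 149.93045043945312), 65.76543426513672) 47.951321946231616
190 [504.78498129 196.26881324] 34.95672239875414 ((503.8787841796875, 195.88897705078125), 39.03038024902344) ((514.440185546875, 192.13705444335938), (130.19078063964844, 153.70574951171875), 65.98052978515625) 47.53067350334539
214 [500.73606454 195.56757057] 34.55597101457026 ((501.3834228515625, 195.86965942382812), 38.38010025024414) ((509.9957275390625, 191.53244018554688), (130.66375732421875, 149.7776336669922), 66.0007553100586) 47.39405981050082
```

View pics/wr2.png

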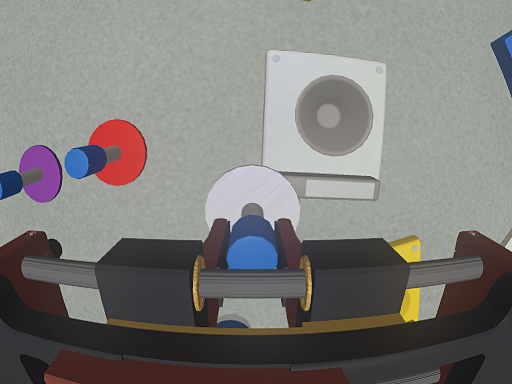

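The wrist view shows the plug held upright, flange at (252,205). The cup is at (334,116), its centre measured at (502,195.8) with outer radius 38.7 mm, as specified. I'll move over it.

>>> arm_command(rows=[0,0,0,0.4,0.4,0,-1,0,0,0,0.8,0.85,0,-1,0,0,0,0.906,0.965,0,-1,0,0,0,0.906,0.965,0,-1,0,0,0,0.906,0.965,0,-1])

```text
t: 6.3
ee_pos: [503.9, 195.7, 175.2]
orientation: [0.587, 3.086, -0.001]
ft_force: [-0.3, -0.8, -2.9]
width: 25.5
grasp_force: 30.0
```

```bash
python3 - <<'E'
from h import *
im,W,o=wcloud(); save("wr3",im); np.savez("wr3",im=im,W=W); print(o["ee_pos"],o["orientation"],o["qpos"])
x,y,z=W[...,0],W[...,1],W[...,2]
e=o["ee_pos"]
m=(abs(z-112)<5)&(np.hypot(x-e[0],y-e[1])<50); q=W[m]
print(len(q),q.mean(0),cv2.minEnclosingCircle(q[:,:2].astype(np.float32)))
A=np.c_[q[:,:2],np.ones(len(q))]; print("flange tilt",np.linalg.lstsq(A,q[:,2],rcond=None)[0])
E
```

```text
[503.94920844 195.65382104 175.24640632] [ 5.87006064e-01  3.08605355e+00 -7.38651579e-04] [ 3.48588334e-01  3.90670326e-01  1.86629584e+00 -6.59225999e-04
  8.84688987e-01 -8.45856203e-01]
4107 [491.63724195 201.65874357 113.58918853] ((503.3589782714844, 197.06210327148438), 34.90266418457031)
flange tilt [ 1.04658354e-02 -4.62513817e-03  1.09376494e+02]
```

>>> arm_command(rows=[0,0,0,0.01,-0.02,0.1,-1,0,0,0,0.01,-0.02,0.22,-1,0,0,0,0.01,-0.02,0.34,-1,0,0,0,0.01,-0.02,0.44,-1,0,0,0,0.01,-0.02,0.5,-1])

```text
t: 6.85
ee_pos: [501.8, 195.1, 133.9]
orientation: [-0.587, -3.085, 0.001]
ft_force: [0.2, 0.1, -3.2]
width: 25.8
grasp_force: 30.0
```

>>> arm_command(rows=[0,0,0,0,0,0.03,-1,0,0,0,0,0,0.06,-1,0,0,0,0,0,0.09,-1,0,0,0,0,0,0.11,-1,0,0,0,0,0,0.12,-1])

```text
t: 7.35
ee_pos: [502.4, 195.6, 125.7]
orientation: [0.587, 3.086, 0.0]
ft_force: [0.1, -0.4, -4.2]
width: 25.6
grasp_force: 30.0
```

>>> arm_command(rows=[0,0,0,0,0,0.02,-1,0,0,0,0,0,0.04,-1,0,0,0,0,0,0.05,-1,0,0,0,0,0,0.05,-1])

```text
t: 7.75
ee_pos: [502.2, 195.4, 121.6]
orientation: [-0.587, -3.086, 0.0]
ft_force: [1.4, -0.4, -3.4]
width: 25.9
grasp_force: 30.0
```

>>> arm_command(rows=[0,0,0,0,0,0.015,-1,0,0,0,0,0,0.025,-1,0,0,0,0,0,0.025,-1])

```text
t: 8.05
ee_pos: [502.3, 195.4, 119.6]
orientation: [-0.587, -3.086, 0.0]
ft_force: [0.4, -0.9, -2.5]
width: 25.5
grasp_force: 30.0
```

>>> arm_command(rows=[0,0,0,0,0,0.01,-1,0,0,0,0,0,0.02,-1,0,0,0,0,0,0.02,-1])

```text
t: 8.35
ee_pos: [502.6, 195.3, 119.1]
orientation: [0.586, 3.086, -0.0]
ft_force: [-2.7, -2.1, 8.9]
width: 25.4
grasp_force: 30.0
```

Contact at the expected height, so it is seated. I'll release with the fingers still around the knob and check.

>>> arm_command(rows=[0,0,0,0,0,0,0.1,0,0,0,0,0,0,0.1,0,0,0,0,0,0,0.1,0,0,0,0,0,0,0.1,0,0,0,0,0,0,0.1])

```text
t: 8.85
ee_pos: [502.3, 195.5, 118.0]
orientation: [-0.587, -3.086, 0.0]
ft_force: [-0.0, -0.2, 0.2]
width: 48.1
grasp_force: 0.0
```

```bash
cat >> h.py <<'E'
def plug(z0=57):
    im,W,o=wcloud(); e=np.array([502,195.8]); x,y,z=W[...,0],W[...,1],W[...,2]
    hsv=cv2.cvtColor(im,cv2.COLOR_RGB2HSV)
    m=(abs(z-z0)<9)&(np.hypot(x-e[0],y-e[1])<42)&(np.hypot(x-e[0],y-e[1])>14); q=W[m]
    A=np.c_[q[:,:2]-e,np.ones(len(q))]; s=np.linalg.lstsq(A,q[:,2],rcond=None)[0]
    print("flange",len(q),cv2.minEnclosingCircle(q[:,:2].astype(np.float32)),"tilt",s,"deg",np.degrees(np.arctan(np.hypot(*s[:2]))))
    k=(cv2.inRange(hsv,(100,120,40),(125,255,255))>0)&(np.hypot(x-e[0],y-e[1])<40)&(z>125)&(z<142); q=W[k]
    if len(q)>10: print("knob",len(q),q.mean(0),cv2.minEnclosingCircle(q[:,:2].astype(np.float32)))
    print(o["ee_pos"],o["width"],o["t"]); return im
E
python3 -c "
from h import *
save('wr4',plug())"
```

```text
flange 5117 ((501.9111633300781, 196.37794494628906), 38.27495574951172) tilt [ 5.61097435e-02 -1.46646825e-02  5.69261383e+01] deg 3.3191194247886697
knob 1420 [497.81634007 196.44302675 132.77712514] ((500.88604736328125, 195.36795043945312), 12.698386192321777)
[502.28252811 195.48938338 118.00418387] 48.055330947363544 8.85
```

Flange is at z 57 (24+33) and the knob top at 133, centred within about 1 mm, so it is fully home. Now I'll rock it by pushing the knob sideways with one finger.

>>> arm_command(rows=[0,0,0,0,0.06,0,0.1,0,0,0,0,0.11,0,0.1,0,0,0,0,0.15,0,0.1,0,0,0,0,0.19,0,0.1,0,0,0,0,0.23,0,0.1])

```text
t: 9.4
ee_pos: [508.6, 212.4, 118.0]
orientation: [-0.586, -3.085, 0.002]
ft_force: [-1.4, -4.8, 5.2]
width: 48.4
grasp_force: 2.3
```

```bash
python3 -c "
from h import *
save('wr5',plug())"
```

```text
flange 4610 ((501.6098937988281, 196.17572021484375), 38.33656692504883) tilt [ 3.99838842e-02 -7.88827443e-02  5.85829933e+01] deg 5.053949137242587
knob 1566 [500.545434   207.2835236  133.96052027] ((503.5963134765625, 206.070556640625), 13.002732276916504)
[508.59826405 212.35725518 118.04037367] 48.432271508769844 9.4
```

It's tipping: the knob top has moved 11 mm, about 7°. I'll push 4 mm further, hold, then return slowly.

>>> arm_command(rows=[0,0,0,0,0.03,0,0.1,0,0,0,0,0.05,0,0.1,0,0,0,0,0.05,0,0.1,0,0,0,0,0.05,0,0.1])

```text
t: 9.85
ee_pos: [510.5, 216.3, 118.1]
orientation: [0.587, 3.086, 0.0]
ft_force: [-1.9, -4.1, 2.0]
width: 48.5
grasp_force: 1.7
```

```bash
python3 -c "
from h import *
save('wr6',plug())"
```

```text
flange 3975 ((501.8334655761719, 195.95306396484375), 38.44068145751953) tilt [ 1.95442173e-02 -6.63645465e-02  5.94100473e+01] deg 3.9575639852540068
knob 1659 [502.22346897 213.36306945 135.19996364] ((505.6880798339844, 211.7294158935547), 13.529064178466797)
[510.54118175 216.34841564 118.07523319] 48.49048409367339 9.85
```

View pics/wr6.png

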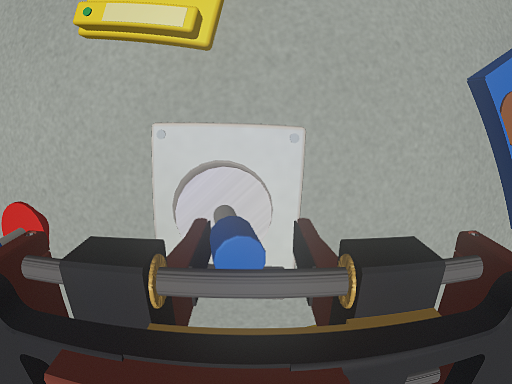

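>>> arm_command(rows=[0,0,0,0,-0.04,0,0.1,0,0,0,0,-0.1,0,0.1,0,0,0,0,-0.16,0,0.1,0,0,0,0,-0.22,0,0.1,0,0,0,0,-0.28,0,0.1])

```text
t: 10.4
ee_pos: [502.3, 195.2, 118.2]
orientation: [0.587, 3.086, 0.001]
ft_force: [-0.8, 0.6, -0.2]
width: 48.1
grasp_force: 0.0
```

>>> arm_command(rows=[0,0,0,0,0,0,0.1,0,0,0,0,0,0,0.1,0,0,0,0,0,0,0.1])

```text
t: 10.7
ee_pos: [502.5, 195.6, 118.2]
orientation: [0.587, 3.086, 0.0]
ft_force: [0.9, 0.5, 1.4]
width: 48.3
grasp_force: 0.0
```

```bash
python3 -c "
from h import *
save('wr7',plug())"
```

```text
flange 5136 ((501.9891662597656, 196.3166961669922), 38.242652893066406) tilt [ 4.29835318e-02 -3.78243098e-02  5.69405794e+01] deg 3.276955814652008
knob 1327 [500.10998389 200.18500252 132.80915676] ((503.42425537109375, 199.1015625), 12.714167594909668)
[502.49197051 195.59943534 118.17046754] 48.346195403284106 10.7
```

The picture shows the plug tipped in the cup, knob at (240,250) pushed by the left finger. It then fell back, but the knob is about 3.6 mm off axis. I'll fit the flange plane more cleanly.

```bash
cat >> h.py <<'E'
def flange():
    im,W,o=wcloud(); c=np.array([502,195.8]); r=np.hypot(W[...,0]-c[0],W[...,1]-c[1])
    q=W[(r<36)&(r>12)&(W[...,2]>52)&(W[...,2]<62)]
    for _ in range(6):
        A=np.c_[q[:,:2]-c,np.ones(len(q))]; s=np.linalg.lstsq(A,q[:,2],rcond=None)[0]; e=abs(q[:,2]-A@s); q=q[e<max(.6,2*np.median(e))]
    print("flange",len(q),s.round(4),"circle",cv2.minEnclosingCircle(q[:,:2].astype(np.float32)),"deg",np.degrees(np.hypot(*s[:2])))
E
python3 -c "
from h import *
flange()"
```

```text
flange 2976 [-2.1500e-02 -3.2000e-02  5.7586e+01] circle ((501.9972229003906, 196.82691955566406), 34.67500686645508) deg 2.209911187265408
```

About 2.2° residual tilt, within tolerance, but I'll straighten it by regripping, pressing lightly, and releasing.

>>> arm_command(rows=[0,0,0,0,0,0,-1,0,0,0,0,0,0,-1,0,0,0,0,0,0,-1,0,0,0,0,0,0,-1,0,0,0,0,0,0,-1])

```text
t: 11.3
ee_pos: [502.3, 195.5, 118.0]
orientation: [0.587, 3.086, 0.0]
ft_force: [0.5, 0.3, -0.7]
width: 25.7
grasp_force: 30.0
```

>>> arm_command(rows=[0,0,0,0,0,0.01,-1,0,0,0,0,0,0.02,-1,0,0,0,0,0,0.02,-1])

```text
t: 11.6
ee_pos: [502.7, 195.5, 117.8]
orientation: [0.587, 3.086, 0.0]
ft_force: [-4.3, -0.9, 13.8]
width: 25.7
grasp_force: 30.0
```

>>> arm_command(rows=[0,0,0,0,0,0,0.2,0,0,0,0,0,0,0.2,0,0,0,0,0,0,0.2,0,0,0,0,0,0,0.2,0,0,0,0,0,0,0.2])

```text
t: 12.1
ee_pos: [502.2, 195.4, 116.3]
orientation: [-0.587, -3.086, 0.0]
ft_force: [-0.5, -0.3, 0.4]
width: 52.3
grasp_force: 0.0
```

```bash
python3 -c "
from h import *
flange();plug()"
```

```text
flange 3089 [-1.13000e-02 -1.40000e-03  5.74528e+01] circle ((501.91455078125, 196.3668212890625), 34.73898696899414) deg 0.6524804985295735
flange 5320 ((501.8691101074219, 196.41615295410156), 38.19211959838867) tilt [ 4.23773591e-02 -2.09169682e-02  5.67803904e+01] deg 2.7056960748228
knob 1209 [498.66024105 197.83356875 132.81799283] ((502.2132873535156, 196.47354125976562), 12.487971305847168)
[502.19160154 195.45476435 116.30676422] 52.489664192619195 12.15
```

Upright at 0.65°, knob centred and fully home. I'll retreat straight up and check.

>>> arm_command(rows=[0,0,0,0,0,-0.2,0.3,0,0,0,0,0,-0.5,0.3,0,0,0,0,0,-0.9,0.3,0,0,0,0,0,-1,0.3,0,0,0,0,0,-1,0.3])

```text
t: 12.7
ee_pos: [503.0, 195.7, 197.6]
orientation: [0.586, 3.084, 0.002]
ft_force: [-0.8, 0.5, -1.0]
width: 57.2
grasp_force: 0.0
```

>>> arm_command(rows=[0,0,0,0,0,-0.4,0.3,0,0,0,0,0,-0.6,0.3,0,0,0,0,0,-0.6,0.3,0,0,0,0,0,-0.6,0.3,0,0,0,0,0,-0.6,0.3])

```text
t: 13.2
ee_pos: [501.3, 195.1, 242.6]
orientation: [-0.586, -3.084, 0.002]
ft_force: [0.5, 0.0, 0.1]
width: 57.0
grasp_force: 0.0
```

```bash
python3 -c "
from h import *
flange();plug()
im,d=ctrl.get_image('scene');save('end',im);print(ctrl.get_obs()['ft_force'])"
```

```text
flange 1189 [-1.16000e-02 -1.20000e-03  5.74589e+01] circle ((501.85955810546875, 195.7577667236328), 34.88092803955078) deg 0.6681049706350517
flange 2305 ((501.8842468261719, 195.63751220703125), 38.579017639160156) tilt [ 1.33298852e-02 -8.66473847e-03  5.62222848e+01] deg 0.9108424278731442
knob 576 [502.73541914 196.35819518 132.88007088] ((502.8046569824219, 196.23500061035156), 12.393754005432129)
[501.41649259 195.16175689 242.73871829] 57.26719376555319 13.25
[-0.07235965  0.19283474 -0.64008803]
```

View pics/end.png

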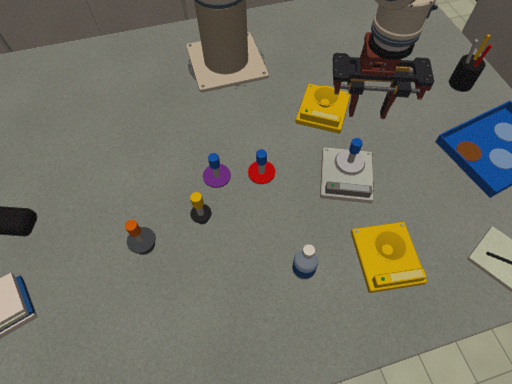

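The scene shows the plug seated upright in the white stand at (350,160). The slim plug at (200,210) and straight plug at (140,238) have not moved, and the gripper is clear.

```bash
python3 -c "
from workcell import ctrl
print(ctrl.close_job())"
```

```text
the job is handed in; nothing more can be done
None
```

The job is handed in, though no verdict came back: the aluminium plug was lowered into the white stand's cup, rocked roughly 10° by its knob, and left released and fully home (tilt about 0.7°), with both bystander plugs unmoved and the gripper clear.

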